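Close a brass buckle in the turnover jig and flip it

TASK

Two identical turnover jigs for engraving buckles stand on the packing table, both open; only one of them has a brass buckle lying in its tray. Close that jig's lid fully onto the tray, then, keeping it closed, turn the whole holder over about the jig's spine so that it lies flat on the empty half of its base plate, with the buckle still inside and now other side up, and let go.

Things in the scene. Friction and masses are not known exactly. Their poses are not given: they have to be found in the camera images.
- jig: Fixed jig that has the buckle: grey base plate 100 (x) by 200 (y) by 14 mm, carrying a black tray with aluminium lid. Origin: centre of the plate's underside, on the table; z up; x points away from the robot, turned up to 0.45 rad. Spine (holder's hinge axis) along x at y 0, z 30 mm. An identical jig, its tray empty, stands 0.3 to 0.6 m to the other side.
- jig_holder (a joint): Turn of the holder (tray and lid, 0.4 kg) about the spine, rad: 0 at first, tray on the jig's +y half (x -46 to 46, y 8 to 84, z 14 to 38 mm); 3.14 turned over on the -y half. Damped: let go, it sinks to the side it leans to. Handle: round pin 12 mm thick along the spine's direction, on the tray's side nearest the robot: x -46 to -96, y 78, z 30 mm (turned: y -78).
- jig_lid (a joint): Lid's angle to the tray, rad: 0 closed; starts 1.6 to 2.0 (1.57 upright, more leans over the empty half). Hinged on the tray at jig y 6, z 38 mm; 92 mm wide, 8 thick, 78 long, 99 with its middle tab (26 wide). Closed, its top is at z 46 mm. Stiff hinge (1 N at the edge): stays where left, so push it right down; it then stays closed while turned.
- buckle_center (a point): Centre, half-way up, of the brass buckle: rectangular frame 60 by 46 by 10 mm with a middle bar, lying loose in the tray's pocket (76 by 60 mm, 16 deep). Its z axis points up at first, its long side x is within 0.1 rad of the jig's x. Seen through the 36 by 26 mm windows in lid and tray. Need not be touched.

How it is judged:
By the outcome, as a careful person would: the job done as asked, in the order asked, and still so for the second after the job is handed in, with the robot touching nothing.
It also fails if it takes over 58 s, if anything falls off the work surface, if the arm or the gripper's body presses on something with over 40 N, if the wrist force passes 120 N, or if a joint passes its speed limit or range.

ROBOT

A 7-joint arm with a two-finger parallel gripper is mounted at the origin on the work surface. World frame = base frame: x ahead of the robot, y to its left, z up, the work surface at z = 0. Lengths are in m, angles in rad, forces in N, time in s.
With the tool pointing down it reaches from about 0.425 to 0.925 m from the base axis. Payload 6.8 kg.
Tool frame: the origin (TCP) lies on the centre line of the jaws, within the pads' length; the fingertips stand bot.tip_reach ahead of it and the grasp point (between the pads) lies 3 mm ahead of it (bot.tip_reach is the distance from the TCP to the fingertips, in m); z points along the fingers, y is the line along which they close (so a half turn about z gives the same grasp; the last joint's range is limited). The gripper opens to 85 mm and grips with 20 to 120 N. Pads are 22 mm wide; open, the fingers measure 114 mm over their backs; the gripper's body (76 mm by 85 mm) begins 54 mm behind the grasp point. The pads swing forward as they close: fully open they stand 13 mm farther back than shut.
Start: joints at [-1.265, 0.477, 0.022, 1.555, -0.011, 1.109, -0.083], TCP at [0.271, 0.618, 0.253] pointing down, gripper open.
Joint ranges: [-2.96, 2.96], [-0.34, 2.1], [-1.41, 1.46], [0.24, 2.44], [-1.37, 4.51], [0.17, 1.92], [-2.96, 2.96]. Speed limits (rad/s): [2.39, 2.39, 3.14, 3.14, 3.14, 3.14, 3.14].

INTERFACE

Orientations are given as a unit quaternion [w, x, y, z].
In Python, from station import bot gives the robot as it stands.
- The arm moves only by the tool jog_arm, never from a script. Its argument "deltas" is a list of rows, each a list of 7 numbers: the shift along the world's x, y, z in m, then the turn, a rotation vector about the world's x, y, z in rad, then the opening, from 0 (shut) to 1 (fully open). In form: [[x, y, z, rx, ry, rz, grip], ...]. A call has 1 to 10 rows; each row shifts and turns the commanded pose from where the row before left it; what a row does not reach is not made up. A row lasts 1/10 s, in which the tool goes at most 50 mm and 8.59 degrees, less where a joint would pass 70% of its speed; a pose out of reach is approached as far as the arm can. A call with a gripper value outside its range is refused whole. The fingers move at their own pace and stop on an object; "newtons" is the grip in N (left out, the last holds). Time passes only in rows, so rows that do not move let the fingers close. It gives the time, the measured TCP pose, the force, the opening and the grip force at its end, in the units of the state.
- bot.get_obs(): the state, without advancing time (a new reading comes with each control period).
- bot.read_camera(name): name is "scene" or "top" or "wrist"; returns a dict with "img" (480x640x3 uint8, red, green, blue), "K" (3x3 intrinsics, pixels), "dist_coeffs" ([k1, k2, p1, p2, k3] as OpenCV has them; the pictures are not rectified), "eye" and "attitude" of the camera in the world. Camera axes: x right, y down, z forward; pixel columns grow to the right and rows downward; lengths in m; the calibration is good to about 2 mm. A picture is of the moment at which its call begins. There is no depth.
- bot.hand_in(): hands the job in; it is judged then, once.
The state is a dict: "t": time; "q": joint angles; "joint_vel": joint speeds; "joint_torque": joint torques, N m; "eef_pos": TCP position; "tool_rot": TCP orientation; "contact_force": force on the tool from outside, world axes, zero at the start; "torque": the same for the moment, N m; "gripper_width": opening from 0.0 (shut) to 1.0 (fully open); "grasp_force": force on a finger pad.
Only numpy, scipy, OpenCV 4.12 (cv2) and the standard library are available. Lean on these libraries where they do the work, as an engineer would, in place of code of your own. Each camera call takes 0.05 s, during which the arm holds its last target. There are 200 camera calls.

## Working session

There is one attempt and no reset: what is moved stays moved. The work goes in short steps, Python scripts to look and compute and a tool call to move; the robot and the scene stay as the last step left them, time stands still between calls to the robot, and variables do not carry over. Pictures are saved under pics/ and viewed, at most 10 in all, crops included, and the job is handed in when it is done.

Besides the shell and the picture viewer there is one more tool, called after ">>>" as a command line: name --pt "numbers of a row" for each row, then --argument value for the rest. jog_arm: Moves the arm, as the interface text tells. Its arguments: {"type":"object","properties":{"deltas":{"type":"array"},"newtons":{"type":"number"}},"required":["deltas"]}

```bash
ls; mkdir -p pics; python3 - <<'E'
from station import bot
import cv2,numpy as np,pickle
o=bot.get_obs(); print(o, bot.tip_reach)
d={}
for n in ["scene","top"]:
    c=bot.read_camera(n); d[n]=c; cv2.imwrite(f"pics/{n}0.png",c["img"][:,:,::-1]); print(n,c["K"],c["dist_coeffs"],c["eye"],c["attitude"])
pickle.dump(d,open("cams0.pkl","wb"))
E
```

```text
pics
{'t': 0.0, 'q': array([-1.26506378,  0.47779673,  0.02233784,  1.55643525, -0.01147674,
        1.10928296, -0.0831056 ]), 'joint_vel': array([ 6.72177434e-04,  5.36793030e-05, -7.16855034e-04, -5.70502309e-04,
       -7.64437056e-05, -1.37012252e-03, -2.07504359e-03]), 'joint_torque': array([-1.05643112e-04, -5.96445143e+01,  1.60784427e+00, -2.81204867e+01,
        1.24802714e-02,  9.29331552e-03,  1.13527483e-05]), 'eef_pos': array([0.27122985, 0.6175212 , 0.25233474]), 'tool_rot': array([-1.08789159e-04,  2.05429043e-01,  9.78671602e-01, -8.90416923e-04]), 'contact_force': array([ 0.48757351, -0.53990487,  0.33923608]), 'torque': array([-0.00940468, -0.0118471 ,  0.00670457]), 'grasp_force': 0.0, 'gripper_width': 1.002056463444236} 0.022
scene [[461.9063814    0.         313.67147895]
 [  0.         461.9063814  241.7369685 ]
 [  0.           0.           1.        ]] [-0.1147731  0.         0.         0.         0.       ] [1.03907059 0.01452473 0.58213233] [-0.24661064  0.63920437  0.68249438 -0.25456313]
top [[513.01037337   0.         326.9757788 ]
 [  0.         513.01037337 235.36056207]
 [  0.           0.           1.        ]] [-0.09870156  0.          0.          0.          0.        ] [ 0.49531451 -0.01005945  0.82758285] [ 0.05211686 -0.69731557  0.71457497 -0.02043141]
```

View pics/scene0.png

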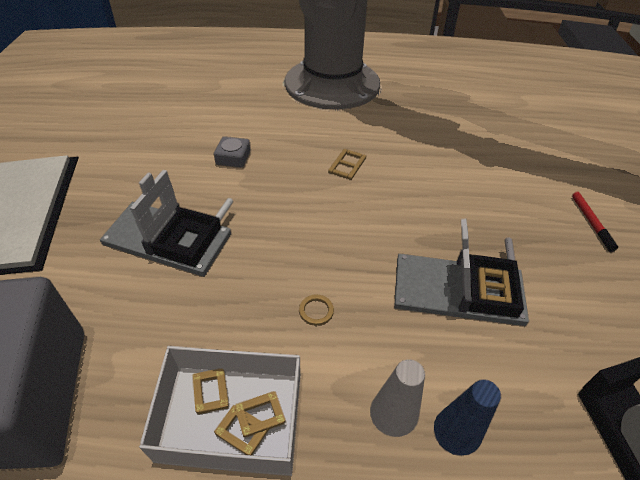

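View pics/top0.png

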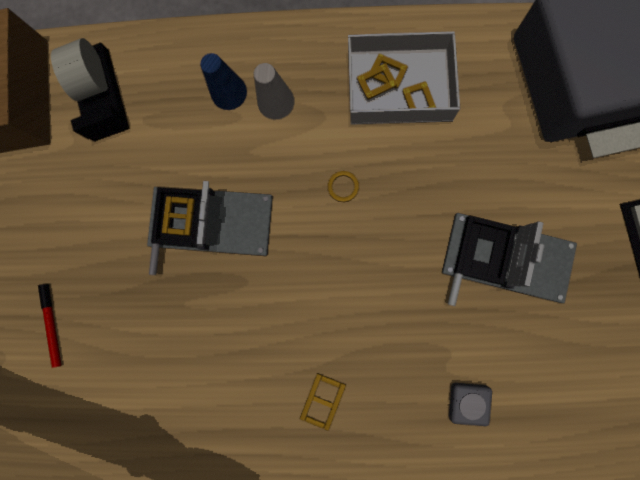

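The scene view shows the buckle jig at about (462,285), and the top view shows it at about (212,221). Its tray is on +y, the pin points toward the robot, and the lid is near upright. The other jig, at (185,235) in scene and (510,255) in top, is empty. I'll zoom in on both views.

```bash
python3 - <<'E'
import cv2,numpy as np,pickle
d=pickle.load(open("cams0.pkl","rb"))
a=d["top"]["img"][170:290,135:285]; b=d["scene"]["img"][210:330,385:535]
f=lambda i:cv2.convertScaleAbs(cv2.resize(i,None,fx=5,fy=5,interpolation=cv2.INTER_CUBIC),alpha=1.6)[:, :, ::-1]
cv2.imwrite("pics/cropA.png",f(a)); cv2.imwrite("pics/cropB.png",f(b))
E
```

```text
(no output)
```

View pics/cropA.png

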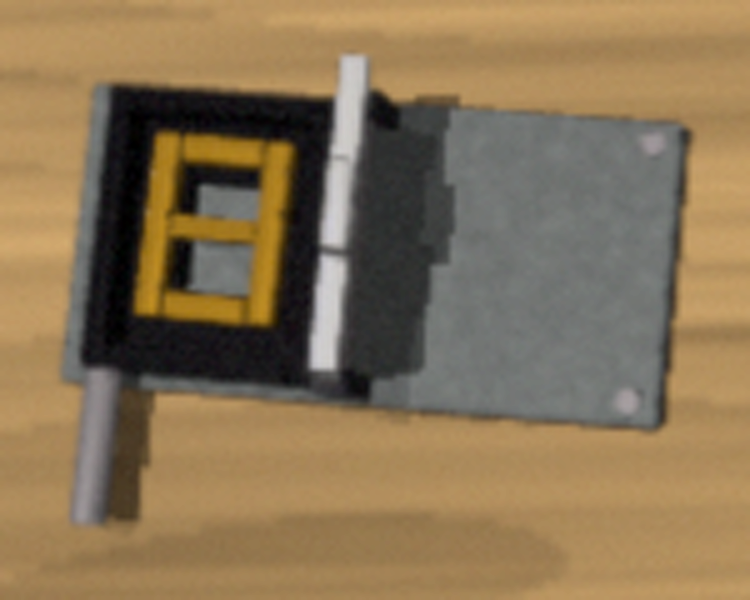

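View pics/cropB.png

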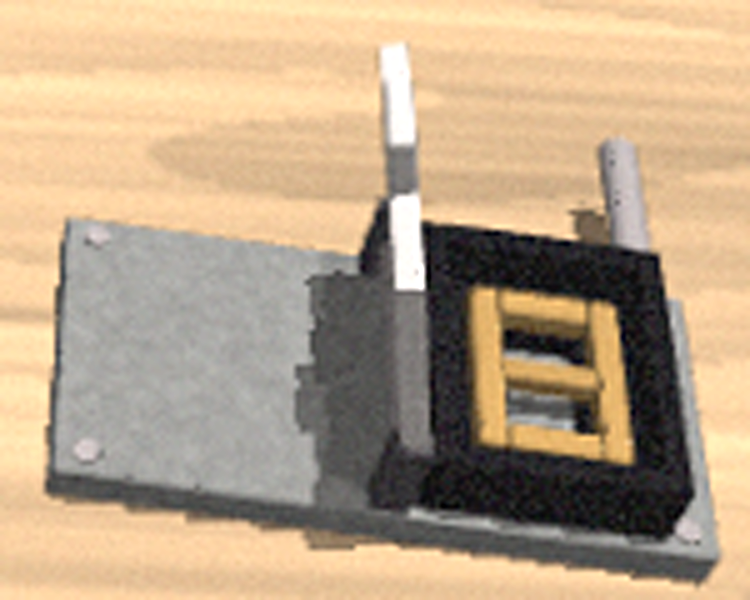

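Crop A (top) shows the plate corners at (97,85), (686,125), (658,428) and (63,380), with the pin tip at (90,522). Crop B (scene) shows the corners at (65,220), (52,475), (718,557) and (683,300), the pin tip at (617,143), the tab end at (380–408,46) and the lid shoulder at (395–424,287). Next I'll fit the pose and check the pin height by triangulation.

```bash
cat > h.py <<'E'
import cv2,numpy as np
from scipy.spatial.transform import Rotation as R
from scipy.optimize import least_squares
def rot(q): return R.from_quat(np.roll(q,-1))   # wxyz
def proj(c,P):
    M=rot(c["attitude"]).inv(); r=M.as_rotvec(); t=-M.apply(c["eye"])
    return cv2.projectPoints(np.asarray(P,float).reshape(-1,3),r,t,c["K"],np.array(c["dist_coeffs"]))[0][:,0]
def tri(obs):  # [(cam,uv)]
    f=lambda X:np.ravel([proj(c,X)[0]-uv for c,uv in obs])
    s=least_squares(f,[.6,.1,.05]); return s.x,np.abs(s.fun).max()
def toW(p,J): # p=(x,y,yaw)
    J=np.asarray(J,float); c,s=np.cos(p[2]),np.sin(p[2])
    return J@np.array([[c,s,0],[-s,c,0],[0,0,1]])+[p[0],p[1],0]
def lid(a,x,l,t): return [x,.006+l*np.cos(a)-t*np.sin(a),.038+l*np.sin(a)+t*np.cos(a)]
E
python3 - <<'E'
from h import *
import pickle
d=pickle.load(open("cams0.pkl","rb")); T,S=d["top"],d["scene"]
A=lambda u,v:((u+.5)/5-.5+135,(v+.5)/5-.5+170); B=lambda u,v:((u+.5)/5-.5+385,(v+.5)/5-.5+210)
J=[(50,-100,14),(-50,-100,14),(-50,100,14),(50,100,14),(46,84,38),(-46,84,38),(-96,78,30)]
ta=[(686,125),(658,428),(63,380),(97,85),(110,87),(83,368),(90,522)]
sb=[(52,475),(65,220),(683,300),(718,557),(692,495),(657,255),(617,143)]
ta=np.array([A(*p) for p in ta]);sb=np.array([B(*p) for p in sb]);J=np.array(J)/1e3
f=lambda p:np.r_[(proj(T,toW(p,J))-ta).ravel(),(proj(S,toW(p,J))-sb).ravel()]
s=least_squares(f,[.55,.18,0],loss="soft_l1"); print(s.x,np.round(s.fun.reshape(-1,2),1).tolist())
for j,a,b in zip(J,ta,sb): X,e=tri([(T,a),(S,b)]); print(j,X.round(4),toW(s.x,j).round(4),round(e,2))
lb=np.array([B(394,46),B(400,143),B(409,287)])
g=lambda a:(proj(S,toW(s.x,[lid(a[0],-.013,.099,.004),lid(a[0],.013,.099,.004),lid(a[0],.046,.078,.004)]))-lb).ravel()
r=least_squares(g,[1.7]);print("lid",r.x,r.fun.round(1)); np.save("jig.npy",s.x)
E
```

```text
[ 0.61052261  0.2195794  -0.09989898] [[-1.0, -1.1], [-0.9, -0.3], [-1.9, -0.0], [-1.9, -0.9], [-0.9, -1.2], [-1.9, -0.6], [-1.1, 0.4], [-1.7, -1.0], [-1.3, -0.9], [-1.8, -1.0], [-0.5, 0.2], [-0.5, -0.1], [-1.1, -0.9], [-2.0, 1.0]]
[ 0.05  -0.1    0.014] [0.6493 0.1164 0.0098] [0.6503 0.1151 0.014 ] 1.37
[-0.05  -0.1    0.014] [0.5506 0.1258 0.0113] [0.5508 0.1251 0.014 ] 1.07
[-0.05   0.1    0.014] [0.5714 0.3248 0.0117] [0.5707 0.3241 0.014 ] 1.75
[0.05  0.1   0.014] [0.6693 0.3137 0.0127] [0.6702 0.3141 0.014 ] 1.35
[0.046 0.084 0.038] [0.6634 0.2993 0.0358] [0.6647 0.2986 0.038 ] 0.85
[-0.046  0.084  0.038] [0.5728 0.3082 0.0351] [0.5731 0.3077 0.038 ] 1.49
[-0.096  0.078  0.03 ] [0.5237 0.3063 0.0331] [0.5228 0.3068 0.03  ] 1.61
lid [1.82547361] [ 0.3  5.5  0.2 -0.  -0.2  0.4]
```

The fit is good to about 2 mm and the heights agree with the text. The jig is at (0.610, 0.220), yaw −0.10, with the lid at about 1.8 rad. I'll move behind the lid with the fingers shut.

>>> jog_arm --pt "0.015 -0.023 0 0 0 0.0157 0" --pt "0.015 -0.023 0 0 0 0.0157 0" --pt "0.015 -0.023 0 0 0 0.0157 0" --pt "0.015 -0.023 0 0 0 0.0157 0" --pt "0.015 -0.023 0 0 0 0.0157 0" --pt "0.015 -0.023 0 0 0 0.0157 0" --pt "0.015 -0.023 0 0 0 0.0157 0" --pt "0.015 -0.023 0 0 0 0.0157 0" --pt "0.015 -0.023 0 0 0 0.0157 0" --pt "0.015 -0.023 0 0 0 0.0157 0" --newtons 25

```text
t: 1.1
eef_pos: [0.4217, 0.3868, 0.253]
tool_rot: [-0.0, 0.128, 0.992, -0.0]
contact_force: [-0.3, 0.1, 1.4]
gripper_width: -0.004
grasp_force: 0.0
```

>>> jog_arm --pt "0.015 -0.023 0 0 0 0.0157 0" --pt "0.015 -0.023 0 0 0 0.0157 0" --pt "0.015 -0.023 0 0 0 0.0157 0" --pt "0.015 -0.023 0 0 0 0.0157 0" --pt "0.015 -0.023 0 0 0 0.0157 0" --pt "0.015 -0.023 0 0 0 0.0157 0" --pt "0.015 -0.023 0 0 0 0.0157 0" --pt "0.015 -0.023 0 0 0 0.0157 0" --pt "0.015 -0.023 0 0 0 0.0157 0" --pt "0.015 -0.023 0 0 0 0.0157 0"

```text
t: 2.1
eef_pos: [0.5716, 0.157, 0.2529]
tool_rot: [-0.0, 0.05, 0.999, -0.0]
contact_force: [0.6, -0.2, 0.3]
gripper_width: -0.002
grasp_force: 0.0
```

>>> jog_arm --pt "0 0 0 0 0 0 0" --pt "0 0 0 0 0 0 0"

```text
t: 2.3
eef_pos: [0.5713, 0.1576, 0.2529]
tool_rot: [-0.0, 0.051, 0.999, -0.0]
contact_force: [0.6, 0.3, -0.7]
gripper_width: -0.005
grasp_force: 0.0
```

```bash
cat > st.py <<'E'
from h import *
def state(bot):
    o=bot.get_obs(); p=np.load("jig.npy"); r=rot(o["tool_rot"]); tip=o["eef_pos"]+r.apply([0,0,bot.tip_reach])
    inv=lambda X:toW([0,0,-p[2]],X-np.r_[p[:2],0])
    print("t",round(o["t"],2),"tcp",o["eef_pos"].round(4),"tip in jig mm",(inv(tip)*1e3).round(1),"tooly",r.apply([0,1,0]).round(3),"z",r.apply([0,0,1]).round(3),"F",o["contact_force"].round(1),"w",round(o["gripper_width"],3),"gf",round(o["grasp_force"],1))
E
python3 - <<'E'
from st import *
from station import bot
import pickle
state(bot); d={}
for n in ["wrist","top"]:
    d[n]=bot.read_camera(n)
pickle.dump(d,open("cams1.pkl","wb"))
cv2.imwrite("pics/w1.png",d["wrist"]["img"][:,:,::-1])
E
```

```text
t 2.3 tcp [0.5713 0.1576 0.2529] tip in jig mm [-32.9 -65.6 230.9] tooly [ 0.101  0.995 -0.   ] z [-0.001 -0.    -1.   ] F [ 0.6  0.3 -0.7] w -0.005 gf 0.0
```

View pics/w1.png

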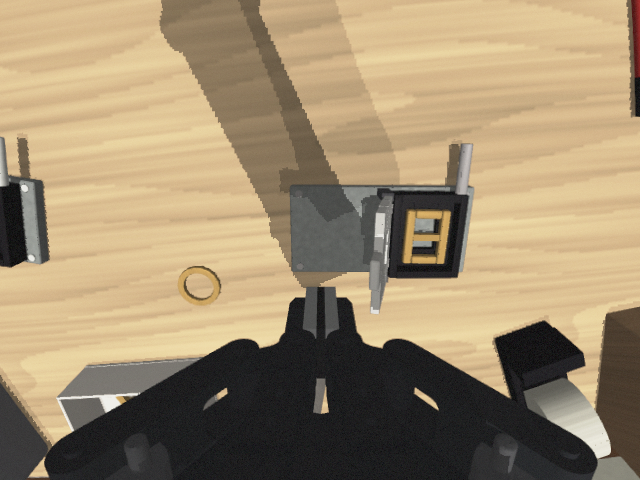

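The wrist view confirms the layout: the fingers are beside the empty half, the lid leans at about (378,250), the pin is at (465,165), and the buckle is in the tray. I'll descend and push the lid over.

>>> jog_arm --pt "0 0 -0.023 0 0 0 0" --pt "0 0 -0.023 0 0 0 0" --pt "0 0 -0.023 0 0 0 0" --pt "0 0 -0.023 0 0 0 0" --pt "0 0 -0.022 0 0 0 0" --pt "0 0 -0.022 0 0 0 0" --pt "0.0007 0.007 0 0 0 0 0" --pt "0.0007 0.007 0 0 0 0 0" --pt "0.0007 0.007 0 0 0 0 0" --pt "0.0007 0.007 0 0 0 0 0"

```text
t: 3.4
eef_pos: [0.5749, 0.1877, 0.1187]
tool_rot: [0.001, 0.049, 0.999, 0.001]
contact_force: [-0.1, -1.7, 1.9]
gripper_width: 0.002
grasp_force: 1.1
```

>>> jog_arm --pt "0.0007 0.0072 0 0 0 0 0" --pt "0.0007 0.0072 0 0 0 0 0" --pt "0.0007 0.0072 0 0 0 0 0" --pt "0.0008 0.008 0.001 0 0 0 0" --pt "0.0008 0.008 0.001 0 0 0 0" --pt "0.0009 0.0093 -0.0012 0 0 0 0" --pt "0.0009 0.0093 -0.0012 0 0 0 0" --pt "0.0009 0.0088 -0.0042 0 0 0 0" --pt "0.0009 0.0088 -0.0042 0 0 0 0"

```text
t: 4.3
eef_pos: [0.5815, 0.2607, 0.1081]
tool_rot: [-0.0, 0.05, 0.999, -0.0]
contact_force: [-0.5, -1.0, 0.1]
gripper_width: -0.001
grasp_force: 0.7
```

```bash
python3 - <<'E'
from st import *
from station import bot
state(bot)
c=bot.read_camera("scene")["img"][180:340,365:565]
cv2.imwrite("pics/s2.png",cv2.resize(c,None,fx=3,fy=3)[:,:,::-1])
E
```

```text
t 4.3 tcp [0.5815 0.2607 0.1081] tip in jig mm [-33.   38.   86.1] tooly [ 0.099  0.995 -0.   ] z [-0. -0. -1.] F [-0.5 -1.   0.1] w -0.001 gf 0.7
```

View pics/s2.png

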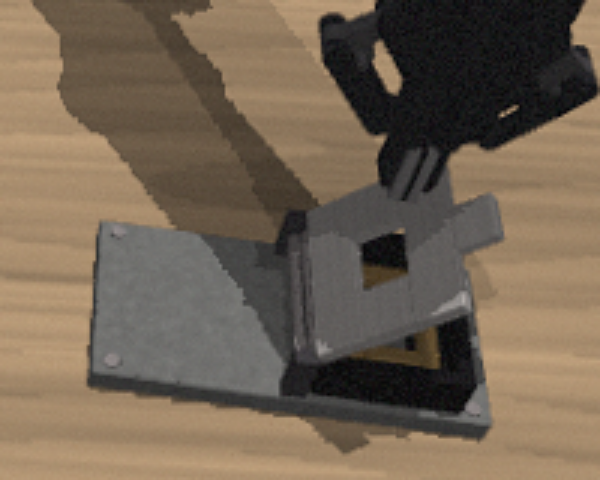

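The lid is past upright, at about 0.6 rad. The fingertips rest on its outer face near the edge at crop (415,190), away from the window. I'll continue down.

>>> jog_arm --pt "0.0007 0.0075 -0.007 0 0 0 0" --pt "0.0007 0.0075 -0.007 0 0 0 0" --pt "0.0003 0.003 -0.0062 0 0 0 0" --pt "0.0003 0.003 -0.0062 0 0 0 0" --pt "0.0001 0.001 -0.0045 0 0 0 0" --pt "0.0001 0.001 -0.0045 0 0 0 0" --pt "0 0 -0.0035 0 0 0 0" --pt "0 0 0 0 0 0 0"

```text
t: 5.15
eef_pos: [0.5834, 0.2824, 0.069]
tool_rot: [-0.0, 0.05, 0.999, -0.0]
contact_force: [-0.8, 0.1, -0.7]
gripper_width: -0.0
grasp_force: 0.0
```

```bash
python3 - <<'E'
from st import *
from station import bot
state(bot)
E
```

```text
t 5.15 tcp [0.5834 0.2824 0.069 ] tip in jig mm [-33.3  59.8  47. ] tooly [ 0.1    0.995 -0.001] z [-0.001 -0.001 -1.   ] F [-0.8  0.1 -0.7] w -0.0 gf 0.0
```

>>> jog_arm --pt "0 0 -0.001 0 0 0 0" --pt "0 0 -0.001 0 0 0 0" --pt "0 0 0 0 0 0 0"

```text
t: 5.45
eef_pos: [0.5837, 0.2824, 0.0681]
tool_rot: [-0.0, 0.05, 0.999, -0.0]
contact_force: [-1.4, -0.5, 4.2]
gripper_width: -0.002
grasp_force: 2.0
```

>>> jog_arm --pt "0 0 -0.001 0 0 0 0" --pt "0 0 -0.001 0 0 0 0" --pt "0 0 0 0 0 0 0"

```text
t: 5.75
eef_pos: [0.5838, 0.2825, 0.0677]
tool_rot: [-0.0, 0.05, 0.999, 0.0]
contact_force: [-5.6, -2.7, 16.9]
gripper_width: -0.001
grasp_force: 8.7
```

The contact went hard at tip z of about 46 mm with 17 N, so the lid is fully down. I'll lift, open, and move over the pin.

>>> jog_arm --pt "0 0 0.014 0 0 0 0" --pt "0 0 0.02 0 0 0 0" --pt "0 0 0.02 0 0 0 0" --pt "0 0 0.02 0 0 0 0.6" --pt "-0.014 0.0075 0 0 0 0 0.6" --pt "-0.0145 0.0075 0 0 0 0 0.6" --pt "-0.0145 0.0075 0 0 0 0 0.6" --pt "0 0 0 0 0 0 0.6" --pt "0 0 0 0 0 0 0.6"

```text
t: 6.65
eef_pos: [0.5398, 0.3057, 0.139]
tool_rot: [-0.0, 0.049, 0.999, -0.0]
contact_force: [0.8, -0.1, -0.2]
gripper_width: 0.601
grasp_force: 0.0
```

```bash
python3 - <<'E'
from st import *
from station import bot
import pickle
state(bot); d={n:bot.read_camera(n) for n in ["wrist","scene"]}
pickle.dump(d,open("cams2.pkl","wb"))
w=d["wrist"]; p=np.load("jig.npy")
print(proj(w,toW(p,[[-.096,.078,.03],[-.046,.078,.03],[-.05,.1,.014]])).round(0).tolist())
s=cv2.resize(d["scene"]["img"][200:330,380:540],(400,325)); i=w["img"]
o=np.zeros((600,800,3),np.uint8); i=cv2.resize(i,(400,300)); o[:300,:400]=i; o[:325,400:]=s
cv2.imwrite("pics/p3.png",np.vstack([np.hstack([w["img"][:,:,::-1][::1]])]))
cv2.imwrite("pics/s3.png",s[:,:,::-1])
E
```

```text
t 6.65 tcp [0.5398 0.3057 0.139 ] tip in jig mm [-79.   78.6 117. ] tooly [ 0.098  0.995 -0.001] z [-0.001 -0.001 -1.   ] F [ 0.8 -0.1 -0.2] w 0.601 gf 0.0
[[319.0, 220.0], [319.0, 285.0], [347.0, 271.0]]
```

View pics/p3.png

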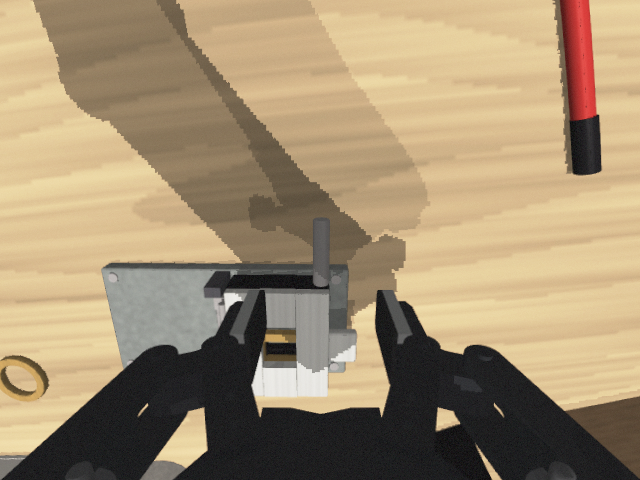

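View pics/s3.png

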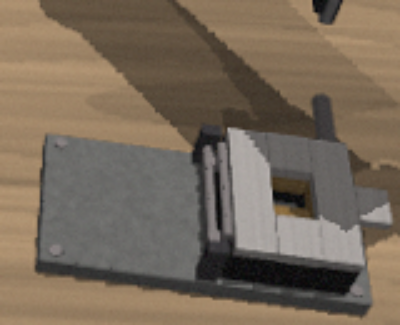

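The scene view shows the lid flat on the tray with the buckle visible through the window. In the wrist view the pin runs from (321,218) to (322,285), within about 1.5 mm of the prediction. I'll descend and grip.

>>> jog_arm --pt "0 0.001 -0.025 0 0 0 0.6" --pt "0 0 -0.025 0 0 0 0.6" --pt "0 0 -0.025 0 0 0 0.6" --pt "0 0 -0.02 0 0 0 0.6" --pt "0 0 -0.011 0 0 0 0.6" --pt "0 0 0 0 0 0 0" --pt "0 0 0 0 0 0 0" --pt "0 0 0 0 0 0 0" --pt "0 0 0 0 0 0 0" --pt "0 0 0 0 0 0 0" --newtons 40

```text
t: 7.75
eef_pos: [0.5416, 0.3058, 0.0347]
tool_rot: [0.001, 0.05, 0.999, 0.0]
contact_force: [-0.3, -4.6, 5.1]
gripper_width: 0.124
grasp_force: 39.4
```

```bash
python3 - <<'E'
from st import *
from station import bot
state(bot)
E
```

```text
t 7.75 tcp [0.5416 0.3058 0.0347] tip in jig mm [-77.2  79.   12.7] tooly [0.1   0.995 0.   ] z [ 0.001  0.    -1.   ] F [-0.3 -4.6  5.1] w 0.124 gf 39.4
```

The grip is on the pin (opening about 10.5 mm, 39 N). I'll start the turn in 5° steps along the 78 mm arc, letting the pin roll in the pads.

>>> jog_arm --pt "0 -0.0003 0.0068 0 0 0 0" --pt "-0.0001 -0.0009 0.0067 0 0 0 0" --pt "-0.0001 -0.0015 0.0067 0 0 0 0" --pt "-0.0002 -0.002 0.0065 0 0 0 0"

```text
t: 8.15
eef_pos: [0.541, 0.3019, 0.061]
tool_rot: [0.001, 0.05, 0.999, 0.0]
contact_force: [5.3, -0.4, -8.0]
gripper_width: 0.121
grasp_force: 38.8
```

```bash
python3 - <<'E'
from st import *
from station import bot
state(bot); print(bot.get_obs()["torque"].round(2))
E
```

```text
t 8.15 tcp [0.541  0.3019 0.061 ] tip in jig mm [-77.3  75.   39. ] tooly [0.1   0.995 0.001] z [ 0.002  0.001 -1.   ] F [ 5.3 -0.4 -8. ] w 0.121 gf 38.8
[ 0.23 -1.19 -0.03]
```

Forces are small and the TCP is following the arc. Continuing.

>>> jog_arm --pt "-0.0003 -0.0026 0.0063 0 0 0 0" --pt "-0.0003 -0.0031 0.006 0 0 0 0" --pt "-0.0004 -0.0036 0.0057 0 0 0 0" --pt "-0.0004 -0.0041 0.0054 0 0 0 0" --pt "-0.0005 -0.0046 0.005 0 0 0 0" --pt "-0.0005 -0.005 0.0046 0 0 0 0" --pt "-0.0005 -0.0054 0.0041 0 0 0 0"

```text
t: 8.85
eef_pos: [0.5385, 0.2776, 0.0996]
tool_rot: [0.002, 0.049, 0.999, 0.003]
contact_force: [3.5, 7.1, 0.8]
gripper_width: 0.123
grasp_force: 38.9
```

>>> jog_arm --pt "-0.0006 -0.0057 0.0037 0 0 0 0" --pt "-0.0006 -0.006 0.0031 0 0 0 0" --pt "-0.0006 -0.0063 0.0026 0 0 0 0" --pt "-0.0006 -0.0065 0.002 0 0 0 0" --pt "-0.0007 -0.0066 0.0015 0 0 0 0" --pt "-0.0007 -0.0067 0.0009 0 0 0 0" --pt "-0.0007 -0.0068 0.0003 0 0 0 0"

```text
t: 9.55
eef_pos: [0.5344, 0.2362, 0.1168]
tool_rot: [0.003, 0.048, 0.999, 0.006]
contact_force: [-6.6, 9.0, 28.4]
gripper_width: 0.116
grasp_force: 43.1
```

```bash
python3 - <<'E'
from st import *
from station import bot
state(bot); print(bot.get_obs()["torque"].round(2))
c=bot.read_camera("scene")["img"][130:330,340:560]
cv2.imwrite("pics/s4.png",cv2.resize(c,None,fx=2.5,fy=2.5)[:,:,::-1])
E
```

```text
t 9.55 tcp [0.5344 0.2362 0.1168] tip in jig mm [-77.3   9.2  94.8] tooly [0.095 0.995 0.012] z [ 0.006  0.011 -1.   ] F [-6.6  9.  28.4] w 0.116 gf 43.1
[ 2.44  1.39 -0.04]
```

View pics/s4.png

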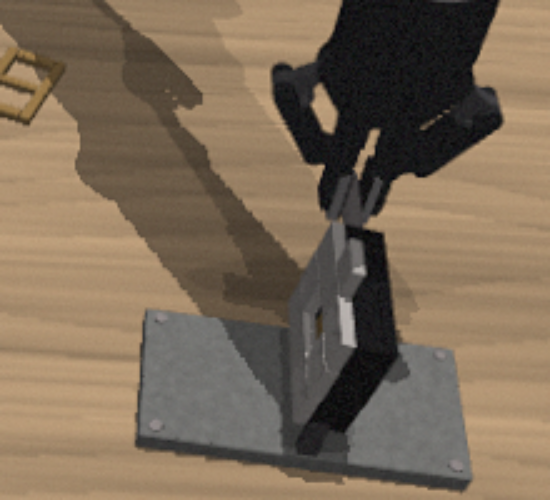

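The lid is still closed and the holder is near upright. There is a 28 N upward force while it moves, so I'll hold briefly to see whether it is transient.

>>> jog_arm --pt "0 0 0 0 0 0 0" --pt "0 0 0 0 0 0 0"

```text
t: 9.8
eef_pos: [0.5341, 0.2337, 0.1167]
tool_rot: [0.002, 0.049, 0.999, 0.004]
contact_force: [-6.6, 2.8, 27.0]
gripper_width: 0.122
grasp_force: 43.3
```

```bash
python3 - <<'E'
from st import *
from station import bot
import pickle
state(bot); o=bot.get_obs(); print(o["torque"].round(2),o["q"].round(2)); c=pickle.load(open("cams2.pkl","rb"))["wrist"]; print(c["eye"])
E
```

```text
t 9.8 tcp [0.5341 0.2337 0.1167] tip in jig mm [-77.4   6.6  94.7] tooly [0.097 0.995 0.008] z [ 0.005  0.008 -1.   ] F [-6.6  2.8 27. ] w 0.122 gf 43.3
[ 0.88  1.37 -0.11] [-0.61  0.49  0.12  1.91 -0.09  0.74  1.03]
[0.45953765 0.31378546 0.25904068]
```

The load stays at 27 N, so the pads stand a few mm off along the pin's radius. I'll relieve it by raising slightly, opening a little, and regripping lightly at the near-upright position.

>>> jog_arm --pt "0 0 0.004 0 0 0 0" --pt "0 0 0 0 0 0 0.22" --pt "0 0 0 0 0 0 0.22" --pt "0 0 0 0 0 0 0.22" --newtons 20

```text
t: 10.2
eef_pos: [0.5323, 0.2286, 0.1154]
tool_rot: [-0.001, 0.05, 0.999, -0.0]
contact_force: [0.1, 0.4, 0.6]
gripper_width: 0.223
grasp_force: 0.0
```

```bash
python3 - <<'E'
from st import *
from station import bot
state(bot); o=bot.get_obs(); print(o["torque"].round(2))
E
```

```text
t 10.2 tcp [0.5323 0.2286 0.1154] tip in jig mm [-78.7   1.2  93.4] tooly [ 0.099  0.995 -0.   ] z [-0.001 -0.    -1.   ] F [0.1 0.4 0.6] w 0.223 gf 0.0
[-0.06  0.09 -0.03]
```

Relieved. I'll regrip at 20 N and go over the top.

>>> jog_arm --pt "0 0 0 0 0 0 0" --pt "0 0 0 0 0 0 0" --pt "0 0 0 0 0 0 0" --pt "-0.0007 -0.0068 -0.0003 0 0 0 0" --pt "-0.0007 -0.0067 -0.0009 0 0 0 0" --pt "-0.0007 -0.0066 -0.0015 0 0 0 0" --pt "-0.0006 -0.0065 -0.002 0 0 0 0" --pt "-0.0006 -0.0063 -0.0026 0 0 0 0"

```text
t: 11.0
eef_pos: [0.5294, 0.1948, 0.1079]
tool_rot: [-0.0, 0.05, 0.999, -0.0]
contact_force: [-2.3, 1.4, 4.4]
gripper_width: 0.128
grasp_force: 20.5
```

```bash
python3 - <<'E'
from st import *
from station import bot
state(bot); o=bot.get_obs(); print(o["torque"].round(2))
E
```

```text
t 11.0 tcp [0.5294 0.1948 0.1079] tip in jig mm [-78.2 -32.7  85.9] tooly [ 0.1    0.995 -0.   ] z [-0. -0. -1.] F [-2.3  1.4  4.4] w 0.128 gf 20.5
[ 0.45  0.51 -0.02]
```

Forces are low. I'll continue down the other side.

>>> jog_arm --pt "-0.0006 -0.006 -0.0031 0 0 0 0" --pt "-0.0006 -0.0057 -0.0037 0 0 0 0" --pt "-0.0005 -0.0054 -0.0041 0 0 0 0" --pt "-0.0005 -0.005 -0.0046 0 0 0 0" --pt "-0.0005 -0.0046 -0.005 0 0 0 0" --pt "-0.0004 -0.0041 -0.0054 0 0 0 0"

```text
t: 11.6
eef_pos: [0.5266, 0.1644, 0.0818]
tool_rot: [0.0, 0.05, 0.999, -0.0]
contact_force: [-1.1, 2.4, 0.1]
gripper_width: 0.126
grasp_force: 20.3
```

>>> jog_arm --pt "-0.0004 -0.0036 -0.0057 0 0 0 0" --pt "-0.0003 -0.0031 -0.006 0 0 0 0" --pt "-0.0003 -0.0026 -0.0063 0 0 0 0" --pt "-0.0002 -0.002 -0.0065 0 0 0 0"

```text
t: 12.0
eef_pos: [0.5255, 0.1533, 0.0573]
tool_rot: [0.0, 0.05, 0.999, -0.0]
contact_force: [-0.1, 1.3, 1.2]
gripper_width: 0.129
grasp_force: 20.6
```

```bash
python3 - <<'E'
from st import *
from station import bot
state(bot); o=bot.get_obs(); print(o["torque"].round(2))
E
```

```text
t 12.0 tcp [0.5255 0.1533 0.0573] tip in jig mm [-78.  -74.4  35.3] tooly [0.1   0.995 0.   ] z [ 0. -0. -1.] F [-0.1  1.3  1.2] w 0.129 gf 20.6
[ 0.64 -0.04 -0.09]
```

>>> jog_arm --pt "-0.0001 -0.0015 -0.0067 0 0 0 0" --pt "-0.0001 -0.0009 -0.0067 0 0 0 0" --pt "0 -0.0003 -0.0068 0 0 0 0" --pt "0 0 -0.0015 0 0 0 0" --pt "0 0 0 0 0 0 0"

```text
t: 12.5
eef_pos: [0.5252, 0.1507, 0.0358]
tool_rot: [-0.0, 0.05, 0.999, -0.0]
contact_force: [2.2, -0.8, -1.5]
gripper_width: 0.134
grasp_force: 20.9
```

```bash
python3 - <<'E'
from st import *
from station import bot
state(bot); o=bot.get_obs(); print(o["torque"].round(2))
E
```

```text
t 12.5 tcp [0.5252 0.1507 0.0358] tip in jig mm [-78.  -77.1  13.8] tooly [ 0.1    0.995 -0.   ] z [-0. -0. -1.] F [ 2.2 -0.8 -1.5] w 0.134 gf 20.9
[ 0.03 -0.25 -0.03]
```

Release, let it settle, lift clear, and look.

>>> jog_arm --pt "0 0 0 0 0 0 0.45" --pt "0 0 0 0 0 0 0.45" --pt "0 0 0 0 0 0 0.45" --pt "0 0 0 0 0 0 0.45" --pt "0 0 0.02 0 0 0 0.45" --pt "0 0 0.03 0 0 0 0.45" --pt "0 0 0.04 0 0 0 0.45" --pt "-0.02 0 0.04 0 0 0 0.45" --pt "-0.03 0 0.03 0 0 0 0.45" --pt "0 0 0 0 0 0 0.45"

```text
t: 13.5
eef_pos: [0.4742, 0.1517, 0.1998]
tool_rot: [0.002, 0.049, 0.999, 0.002]
contact_force: [0.9, 0.5, -0.1]
gripper_width: 0.449
grasp_force: 0.0
```

>>> jog_arm --pt "0 0 0 0 0 0 0.45" --pt "0 0 0 0 0 0 0.45" --pt "0 0 0 0 0 0 0.45" --pt "0 0 0 0 0 0 0.45" --pt "0 0 0 0 0 0 0.45"

```text
t: 14.0
eef_pos: [0.4751, 0.1507, 0.1953]
tool_rot: [-0.001, 0.05, 0.999, -0.0]
contact_force: [-0.3, -0.1, -0.2]
gripper_width: 0.451
grasp_force: 0.0
```

```bash
python3 - <<'E'
from st import *
from station import bot
state(bot); p=np.load("jig.npy"); o=[]
for n,pts in [("scene",[[-.096,-.078,.03],[.046,-.084,.046],[-.046,-.084,.046],[.046,-.008,.046]]),("top",[[-.096,-.078,.03],[.046,-.084,.046],[-.046,-.084,.046],[.046,-.008,.046]])]:
    c=bot.read_camera(n); q=proj(c,toW(p,pts)); u0,v0=(385,205) if n=="scene" else (135,170)
    i=cv2.resize(c["img"][v0:v0+125,u0:u0+150],None,fx=2.66*2,fy=2.66*2)[:, :, ::-1].copy()
    for a in (q-[u0,v0])*5.32: cv2.circle(i,tuple(int(x) for x in a),4,(0,0,255),1)
    o.append(cv2.resize(i,(400,333)))
cv2.imwrite("pics/fin.png",np.hstack(o))
E
```

```text
t 14.0 tcp [0.4751 0.1507 0.1953] tip in jig mm [-127.9  -82.   173.3] tooly [ 0.1    0.995 -0.001] z [-0.001 -0.001 -1.   ] F [-0.3 -0.1 -0.2] w 0.451 gf 0.0
```

View pics/fin.png

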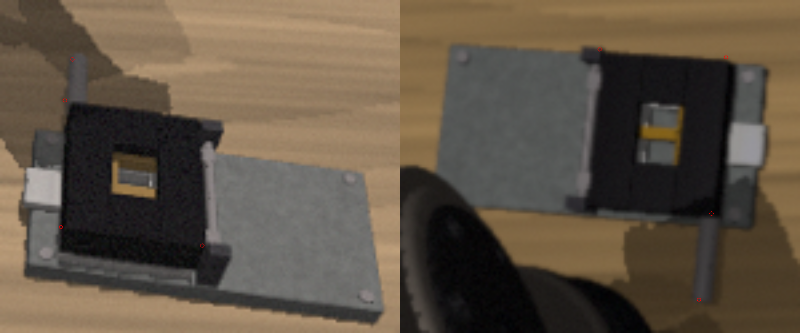

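Both views show the tray upside down and flat on the formerly empty half. Its corners match the predictions, for example (61,227) and (202,245). The pin and tab are on the −y side, the brass buckle shows through the window at (133,175), and the gripper is clear. Handing in.

```bash
python3 -c "
from station import bot
print(bot.hand_in())"
```

```text
the job is handed in; nothing more can be done
None
```

I closed the lid on the buckle jig, turned the holder over onto the empty half of its base plate with the buckle still inside, let go, and handed the job in at about 14 s; no verdict came back.

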